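Present the tag to the alarm unit

TASK

Teach the home alarm unit its tag: press its three keys fully down and let them up again, one at a time, first the round key, then the bar-shaped key, then the square key. Then pick up the flat red tag, carry it level over the tape roll and the jar without disturbing any of the other things, and hold it still, lying flat, about one centimetre above the middle of the black reader window, its long side along the window's long side; the tag must never touch the alarm unit. Finish while still holding the tag there in the gripper: do not put it down or let go.

Things in the scene. Friction and masses are not known exactly. Their poses are not given: they have to be found in the camera images.
- panel: home alarm unit, a flat white case standing fixed on the table, 115 (x) x 135 (y) x 22 high mm, origin at the centre of its underside; its x axis points away from the robot (turned up to 0.3 rad). A row of three grey keys 27 mm on the near side of its centre, 42 mm apart along y; behind them (29 mm on the far side of the centre) the black tag reader window
- reader (a point): centre of the top face of the reader window, a flat black rectangle 32 (x) x 62 (y) mm on the alarm unit, 24 mm above the table (2 mm proud of the case); long side along the point's y axis, z up
- tag: alarm tag: flat red plastic stick with rounded ends, 19 (x) x 48 (y) x 6 (z) mm, 20 g, lying flat and loose on the table to the left; origin at the centre of its underside, long side along its y axis, z up
- tape: bystander: roll of brown tape standing on its flat side, 96 mm across, 48 high, between the tag and the alarm unit; origin at the centre of its underside
- jar: bystander: small round jar, 58 mm across, 50 high, between the tag and the alarm unit, in line with the tape roll (either may be the nearer to the robot); origin at the centre of its underside
- memory_stick: bystander: pale USB memory stick lying flat, 17 x 51 (y) x 8 mm; origin at the centre of its underside
- rubber: bystander: green and white pencil eraser lying flat, 22 x 45 (y) x 12 mm; origin at the centre of its underside
- key_round (a joint): joint of the round key, grey, 26 across mm, on the near edge of the alarm unit, left one of the three as the robot sees it (unit +y). Value 0 = up, 0.005 m = fully down; spring: about 1 N at first movement, 4.6 N fully down; springs back when let go
- key_round_top (a point): centre of the top face of the round key when up, 29 mm above the table (7 mm proud of the case); moves down with the key
- key_bar (a joint): joint of the bar-shaped key, grey, 15 x 31 (long side along the unit's y) mm, on the near edge of the alarm unit, right one (unit -y). Value 0 = up, 0.005 m = fully down; spring: about 1 N at first movement, 4.6 N fully down; springs back when let go
- key_bar_top (a point): centre of the top face of the bar-shaped key when up, 29 mm above the table (7 mm proud of the case); moves down with the key
- key_square (a joint): joint of the square key, grey, 23 x 23 mm, on the near edge of the alarm unit, middle one. Value 0 = up, 0.005 m = fully down; spring: about 1 N at first movement, 4.6 N fully down; springs back when let go
- key_square_top (a point): centre of the top face of the square key when up, 29 mm above the table (7 mm proud of the case); moves down with the key
Mind the look-alikes: they are no part of the job. There is more than one size of the panel; the one meant has the size given above.

How it is judged (in metres and radians):
On the way, in this order (a step that is already met when the one before it is completed fails the run):
1. the round key is fully down, the other two up (value of joint key_round above 0.0035 m and value of joint each of key_bar, key_square below 0.0015 m), for 0.05 s.
2. the bar-shaped key is fully down, the other two up (value of joint key_bar above 0.0035 m and value of joint each of key_round, key_square below 0.0015 m), for 0.05 s.
3. the square key is fully down, the other two up (value of joint key_square above 0.0035 m and value of joint each of key_round, key_bar below 0.0015 m), for 0.05 s.
4. all keys are up and the tag crosses the line of the tape roll and jar above their tops (value of joint each of key_round, key_bar, key_square below 0.0015 m and height (world z) of tag above 0.052 m and y of tag in the frame of tape between -0.03 and 0.03 m), for 0.01 s.
At the end, for the whole second after the job is handed in: Tag gripped (over 0.5 N), still, within 10 mm sideways of the window middle, underside 3 to 20 mm above it, long sides within 0.2 rad, tilt under 0.2 rad, touching nothing else; keys up (under 1.5 mm); tape roll, jar, memory stick and eraser within 15 mm of their start (horizontal distance between tag and reader below 0.01 m and z of tag in the frame of reader between 0.003 and 0.02 m and angle between the y axis of tag and the y axis of reader, either way round below 0.2 rad and angle between tag's own z axis and vertical below 0.2 rad and contact force between tag and the fingers above 0.5 N and contact force between tag and panel below 0.05 N and linear speed of tag below 0.02 m/s and value of joint each of key_round, key_bar, key_square below 0.0015 m and distance of each of tape, jar, memory_stick, rubber from where it was at the start of the episode below 0.015 m and contact force between tag and tape below 0.05 N and contact force between tag and jar below 0.05 N and contact force between tag and memory_stick below 0.05 N and contact force between tag and rubber below 0.05 N); the arm keeps its last pose, push and grip.
It fails at once if the tag touches the alarm unit (contact force between tag and panel above 0.2 N).
It fails at once if two keys are down together (value of joint each of key_round, key_bar above 0.0025 m or value of joint each of key_round, key_square above 0.0025 m or value of joint each of key_bar, key_square above 0.0025 m).
It fails at once if the tape roll, jar, memory stick or eraser is moved (distance of any of tape, jar, memory_stick, rubber from where it was at the start of the episode above 0.015 m).
It also fails if it takes over 61 s, if anything falls off the work surface, if the arm or the gripper's body presses on something with over 40 N, if the wrist force passes 120 N, or if a joint passes its speed limit or range.

ROBOT

A 6-joint arm with a two-finger parallel gripper is mounted at the origin on the work surface; the furniture and walls round the work are solid. World frame = base frame: x ahead of the robot, y to its left, z up, the work surface at z = 0. Lengths are in mm, angles in rad, forces in N, time in s.
With the tool pointing down it reaches from about 350 to 775 mm from the base axis. Payload 7.3 kg.
Tool frame: the origin (TCP) lies between the finger pads; the fingertips stand 22 mm ahead of it and the grasp point (between the pads) lies 3 mm ahead of it; z points along the fingers, x is the direction in which the jaws open and shut, and the axes are right-handed (so a half turn about z gives the same grasp; the last joint's range is limited). The gripper opens to 92 mm and grips with 3 to 60 N. Pads are 19 mm wide; open, the fingers measure 130 mm over their backs; the gripper's body (75 mm by 190 mm) begins 47 mm behind the grasp point.
Start: joints at [1.131, 0.342, 1.524, -0, 1.275, -0.146], TCP at [152.02, 502.526, 248.741] pointing down, gripper open.
Joint ranges: [-2.53, 2.53], [-0.77, 2.02], [0.04, 2.7], [-1, 4.14], [0.28, 2.66], [-3.11, 3.11]. Speed limits (rad/s): [2.57, 2.57, 3.14, 3.14, 3.14, 3.14].

INTERFACE

Orientations are given as [roll, pitch, yaw] about the fixed x, y, z axes, in that order (R = Rz(yaw) Ry(pitch) Rx(roll)).
In Python, from cell import ctrl gives the robot as it stands.
- The arm moves only by the tool send_rows, never from a script. Its argument "deltas" is one flat list of numbers, 7 for each row, row after row: the turn, a rotation vector about the tool's x, y, z in degrees, then the shift along the tool's x, y, z in m, then the gripper command: -1 is shut, 1 is fully open, values between are in proportion. In form: [ax, ay, az, tx, ty, tz, gripper, ax, ay, az, tx, ty, tz, gripper, ...]. A call has exactly 5 rows; each row is the pose to reach, as a shift and turn from the pose commanded when the call began, along the tool's axes at that moment; what a row does not reach only later rows make up. A row lasts 1/8 s, in which the tool goes at most 62.5 mm and 10.7 degrees, less where a joint would pass 70% of its speed; a pose out of reach is approached as far as the arm can. A call with a gripper value outside its range is refused whole. The fingers move at their own pace and stop on an object; the grip force is fixed at half the most. Time passes only in rows, so rows that repeat a pose let the fingers close, or fill a call up. It gives the time, the measured TCP pose, the force and the opening at its end, in the units of the state.
- ctrl.state(): the state, without advancing time (a new reading comes with each control period).
- ctrl.capture(name): name is "side" or "top"; returns the picture (480x640x3 uint8, red, green, blue); there is no depth.
- ctrl.get_calibration(name): a dict with "K" (3x3 intrinsics, pixels), "distortion" ([k1, k2, p1, p2, k3] as OpenCV has them; the pictures are not rectified), "rvec" (rotation vector, rad) and "tvec" (3), from world to camera coordinates, as OpenCV has them. Camera axes: x right, y down, z forward; pixel columns grow to the right and rows downward; lengths in mm; the calibration is good to about 2 mm. A picture is of the moment at which its call begins. get_calibration takes no time and is no camera call.
- ctrl.hand_in(): hands the job in, once; it reports no verdict.
Trained networks look in the newest picture that a camera, given by its name, has taken for a name from the list of things; names that differ only in an ending like _2 or _b are one class to them, and where a whole thing is asked for, a point or a joint stands for the part that bears it (a point fixed in the world has none). Each returns a list of dicts, best first, with "confidence" (0 to 1); they miss things now and then, are a little off and sometimes report something else, mostly with a low value. They report only what shows in the picture. A call takes as long as a camera call. They do not tell look-alikes from the thing itself.
- ctrl.recognise(camera, thing): "location" ([row, column] in pixels, amid what is visible of it).
The state is a dict: "clock": time; "q": joint angles; "qd": joint speeds; "joint_torque": joint torques, N m; "tool_pos": TCP position; "orientation": TCP orientation; "force": force on the tool from outside, world axes, zero at the start; "wrist_torque": the same for the moment, N m; "grip_width": opening from 0.0 (shut) to 1.0 (fully open).
Only numpy, scipy, OpenCV 4.12 (cv2) and the standard library are available. Lean on these libraries where they do the work, as an engineer would, in place of code of your own. Each camera call takes 0.05 s, during which the arm holds its last target.

## Working session

There is one attempt and no reset: what is moved stays moved. The work goes in short steps, Python scripts to look and compute and a tool call to move; the robot and the scene stay as the last step left them, time stands still between calls to the robot, and variables do not carry over. Pictures are saved under pics/ and viewed, and the job is handed in when it is done.

Besides the shell and the picture viewer there is one more tool, called after ">>>" by a JSON object that holds its "method" and its "body", one argument or row to a line. send_rows: Moves the arm, as the interface text tells. Its arguments: {"type":"object","properties":{"deltas":{"type":"array","items":{"type":"number"}}},"required":["deltas"]}

```bash
ls; mkdir -p pics; python3 - <<'E'
from cell import ctrl
import cv2
print(ctrl.state())
for n in("top","side"):
    im=ctrl.capture(n); cv2.imwrite(f"pics/{n}0.png",im[:,:,::-1]); print(n,ctrl.get_calibration(n))
    for t in ["panel","reader","tag","tape","jar","memory_stick","rubber","key_round","key_bar","key_square"]:
        try: print(t,[(r['confidence'],r['location']) for r in ctrl.recognise(n,t)])
        except Exception as e: print(t,e)
E
```

```text
pics
{'clock': 0.0, 'q': array([ 1.13101529e+00,  3.42712925e-01,  1.52503789e+00, -2.66609458e-05,
        1.27543045e+00, -1.45992767e-01]), 'qd': array([-1.38568460e-04,  2.68651055e-05, -4.32420960e-04,  9.91965560e-04,
       -2.39956385e-04,  3.77525559e-04]), 'joint_torque': array([-5.43943825e-04, -4.31248355e+01, -2.44217777e+01,  7.19388644e-02,
        5.59698092e-02, -1.19373485e-04]), 'tool_pos': array([151.84249289, 502.15079284, 248.04275737]), 'orientation': array([-3.14138677e+00,  1.57541379e-03,  1.27701600e+00]), 'force': array([-0.70895959, -0.13931292,  0.42746421]), 'wrist_torque': array([ 0.00613946, -0.03847006, -0.01040115]), 'grip_width': 0.9978836748998524}
top {'K': array([[511.41097086,   0.        , 317.19955465],
       [  0.        , 511.41097086, 234.53291697],
       [  0.        ,   0.        ,   1.        ]]), 'distortion': array([0.02120111, 0.        , 0.        , 0.        , 0.        ]), 'rvec': array([ 2.17791464, -2.21486306,  0.02728638]), 'tvec': array([113.03494922, 374.16738214, 907.10752621])}
panel [(0.7, [303.7, 201.2]), (0.6, [180.5,
[... 506 characters left out ...]
: array([0.0162646, 0.       , 0.       , 0.       , 0.       ]), 'rvec': array([ 1.93545222, -0.54459969,  0.32785568]), 'tvec': array([-286.77269369,  179.50165479,  658.61314047])}
panel [(0.67, [306.9, 412.4]), (0.56, [247.2, 207.6])]
reader [(0.82, [251.3, 208.8]), (0.79, [310.4, 414.2]), (0.73, [255.9, 357.1]), (0.4, [301.5, 402.6])]
tag []
tape [(0.77, [254.5, 354.1])]
jar [(0.98, [275.7, 302.2])]
memory_stick [(0.43, [313.3, 423.3]), (0.18, [246.8, 264.8])]
rubber [(0.72, [248.0, 265.4]), (0.53, [272.8, 304.3])]
key_round [(0.5, [293.5, 382.3]), (0.38, [242.8, 185.9])]
key_bar [(0.48, [312.4, 424.3]), (0.44, [241.8, 327.1])]
key_square [(0.47, [247.4, 198.8]), (0.44, [303.0, 400.1])]
```

View pics/top0.png

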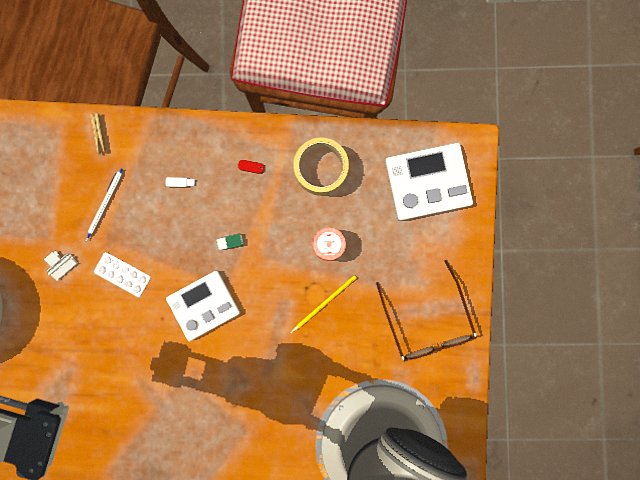

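View pics/side0.png

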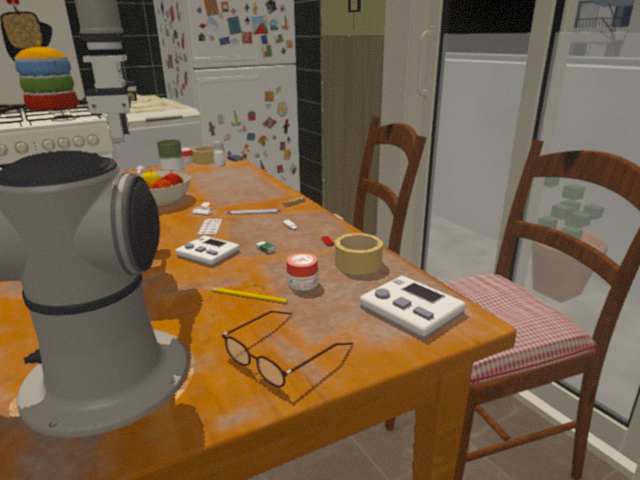

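```bash
cat > h.py <<'E'
import numpy as np,cv2
from cell import ctrl
def unproj(cam,rc,z):
    c=ctrl.get_calibration(cam);K=c['K'];R=cv2.Rodrigues(c['rvec'])[0];t=c['tvec']
    p=cv2.undistortPoints(np.array([[[rc[1],rc[0]]]],float),K,c['distortion'])[0,0]
    d=R.T@np.array([p[0],p[1],1]);o=-R.T@t
    return o+d*(z-o[2])/d[2]
def proj(cam,P):
    c=ctrl.get_calibration(cam)
    return cv2.projectPoints(np.array(P,float).reshape(-1,3),c['rvec'],c['tvec'],c['K'],c['distortion'])[0][:,0]
E
python3 - <<'E'
import cv2,numpy as np
from h import *
im=cv2.imread('pics/top0.png')
a=cv2.resize(im[130:230,375:485],None,fx=6,fy=6,interpolation=cv2.INTER_CUBIC)
b=cv2.resize(im[140:200,225:285],None,fx=6,fy=6,interpolation=cv2.INTER_CUBIC)
cv2.imwrite('pics/panelcrop.png',a);cv2.imwrite('pics/tagcrop.png',b)
hsv=cv2.cvtColor(im,cv2.COLOR_BGR2HSV)
white=((hsv[...,1]<60)&(hsv[...,2]>150)).astype(np.uint8)
for nm,(r0,r1,c0,c1) in dict(big=(125,235,370,490),small=(260,350,155,250)).items():
    m=np.zeros_like(white);m[r0:r1,c0:c1]=white[r0:r1,c0:c1]
    cs=cv2.findContours(m,0,2)[0];c=max(cs,key=cv2.contourArea)
    box=cv2.boxPoints(cv2.minAreaRect(c))
    w=np.array([unproj('top',(p[1],p[0]),22) for p in box])
    print(nm,box.round(1).tolist(),w.round(1).tolist(),w.mean(0),np.linalg.norm(np.diff(w,axis=0),axis=1))
red=(((hsv[...,0]<8)|(hsv[...,0]>172))&(hsv[...,1]>180)&(hsv[...,2]>80)).astype(np.uint8)
m=np.zeros_like(red);m[150:185,230:275]=red[150:185,230:275]
c=max(cv2.findContours(m,0,2)[0],key=cv2.contourArea)
rr=cv2.minAreaRect(c);box=cv2.boxPoints(rr);w=np.array([unproj('top',(p[1],p[0]),5) for p in box])
print('tag',rr,w.round(1).tolist(),w.mean(0))
E
```

```text
big [[384.1000061035156, 157.6999969482422], [459.6000061035156, 141.6999969482422], [473.0, 204.5], [397.3999938964844, 220.5]] [[509.3, -13.8, 22.0], [535.0, -147.1, 22.0], [423.5, -167.5, 22.0], [397.7, -34.9, 22.0]] [466.35138517 -90.84472209  22.        ] [135.7678247  113.32535532 135.14544499]
small [[164.39999389648438, 297.5], [216.39999389648438, 269.20001220703125], [240.1999969482422, 312.79998779296875], [188.3000030517578, 341.1000061035156]] [[269.5, 376.5, 22.0], [317.5, 284.9, 22.0], [240.5, 243.8, 22.0], [192.8, 335.1, 22.0]] [255.08640784 310.10234103  22.        ] [103.44463362  87.32018521 103.05276522]
tag ((250.5479736328125, 166.23599243164062), (25.49117660522461, 10.285914421081543), 10.304845809936523) [[496.9, 249.4, 5.0], [515.2, 245.8, 5.0], [506.1, 200.6, 5.0], [487.8, 204.2, 5.0]] [501.49191067 224.99308197   5.        ]
```

View pics/panelcrop.png

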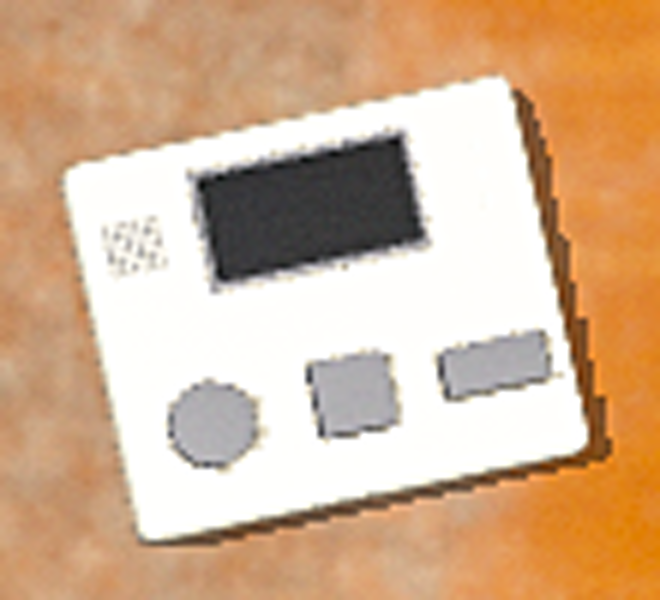

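View pics/tagcrop.png

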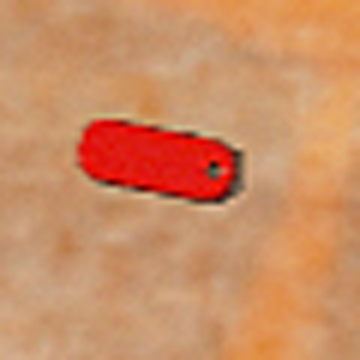

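The big unit at (430,180) measures about 135 x 113 mm, so it is the one meant. The one at (203,305) is about 103 x 87 mm, a smaller look-alike. The crop shows round, square and bar keys from left to right, with the window behind them. The only red stick is at (250,166). Next I measure the keys, window and tape.

```bash
python3 - <<'E'
from h import *
im=cv2.imread('pics/top0.png')
hsv=cv2.cvtColor(im,cv2.COLOR_BGR2HSV)
yaw=.19;c=np.array([466.4,-90.8]);R=np.array([[np.cos(yaw),-np.sin(yaw)],[np.sin(yaw),np.cos(yaw)]])
for n,(x,y,z) in dict(round=(-27,42,29),square=(-27,0,29),bar=(-27,-42,29),reader=(29,0,24)).items():
    p=c+R@[x,y]; u=proj('top',[[*p,z]])[0]
    print(n,'model',p.round(1),'px',u.round(1))
roi=np.zeros(im.shape[:2],bool);roi[140:215,388:470]=1
g=hsv[...,2]
for nm,lo,hi,z in (('key',130,195,29),('win',0,70,24)):
    m=(roi&(g>=lo)&(g<=hi)&(hsv[...,1]<60)).astype(np.uint8)
    n,l,s,ce=cv2.connectedComponentsWithStats(m)
    for i in range(1,n):
        if s[i,4]>60: print(nm,ce[i].round(1),s[i,4],unproj('top',(ce[i][1],ce[i][0]),z).round(1))
print('tape c',unproj('top',(165.5,321),48).round(1),'jar',unproj('top',(243,329.5),50).round(1),'rub',unproj('top',(242,231),12).round(1),'mem',unproj('top',(182.5,180),8).round(1))
# side check
for n,P in dict(tag=[501.5,225,5],reader=[*(c+R@[29,0]),24],rnd=[*(c+R@[-27,42]),29],bar=[*(c+R@[-27,-42]),29]).items(): print('side',n,proj('side',[P]).round(1))
s=cv2.imread('pics/side0.png');cv2.imwrite('pics/sidecrop.png',cv2.resize(s[220:340,310:480],None,fx=4.5,fy=4.5,interpolation=cv2.INTER_CUBIC))
E
```

```text
round model [432.  -54.7] px [408.9 200.5]
square model [439.9 -95.9] px [432.5 195.5]
bar model [ 447.8 -137.1] px [456.2 190.5]
reader model [494.9 -85.3] px [425.1 164.8]
key [457.2 190.3] 147 [ 448.2 -138.9   29. ]
key [433.6 195.1] 166 [440.6 -97.8  29. ]
key [410.3 200.1] 165 [432.7 -57.   29. ]
win [426.2 164.4] 591 [495.6 -87.2  24. ]
tape c [493.   97.7  48. ] jar [359.6  85.5  50. ] rub [365.2 260.5  12. ] mem [473.8 351.8   8. ]
side tag [[327.1 239.5]]
side reader [[420.9 291.1]]
side rnd [[380.4 290.8]]
side bar [[421.2 310.2]]
```

View pics/sidecrop.png

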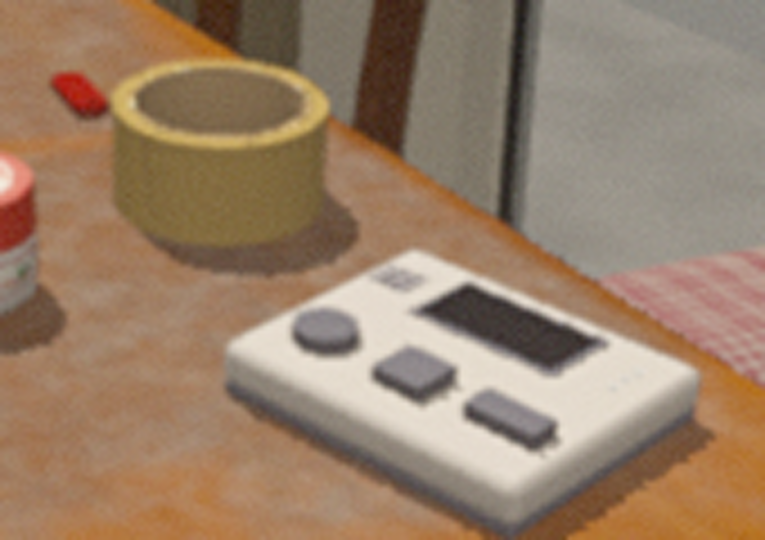

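```bash
cat >> h.py <<'E'
def plan(cur,wps):
    """cur=(x,y,z,yaw) commanded, tool down; wps list likewise (mm,rad) -> rows deg, m"""
    from scipy.spatial.transform import Rotation as Ro
    R=(Ro.from_euler('z',cur[3])*Ro.from_euler('x',np.pi)).as_matrix()
    for w in wps:
        d=R.T@(np.array(w[:3])-np.array(cur[:3]))/1000
        print([0,0,round(np.degrees(cur[3]-w[3]),2)],d.round(4).tolist())
E
python3 - <<'E'
from h import *
a=(152,502.5,248.7,1.277);b=(360,300,240,.44)
plan(a,[np.array(a)+(np.array(b)-a)*k/5 for k in (1,2,3,4,5)])
print();plan(b,[np.array(b)+(np.array((432.5,55,150,.19))-b)*min(1,k/5) for k in (1,2,3,4,5)])
E
```

```text
[0, 0, np.float64(9.59)] [-0.0267, 0.0515, 0.0017]
[0, 0, np.float64(19.18)] [-0.0534, 0.1031, 0.0035]
[0, 0, np.float64(28.77)] [-0.0802, 0.1546, 0.0052]
[0, 0, np.float64(38.37)] [-0.1069, 0.2062, 0.007]
[0, 0, np.float64(47.96)] [-0.1336, 0.2577, 0.0087]

[0, 0, np.float64(2.86)] [-0.0078, 0.0505, 0.018]
[0, 0, np.float64(5.73)] [-0.0155, 0.101, 0.036]
[0, 0, np.float64(8.59)] [-0.0233, 0.1515, 0.054]
[0, 0, np.float64(11.46)] [-0.031, 0.202, 0.072]
[0, 0, np.float64(14.32)] [-0.0388, 0.2525, 0.09]
```

>>> {"method": "send_rows", "body": {
  "deltas": [0,0,9.6,-0.027,0.052,0.002,-1,0,0,19.2,-0.053,0.103,0.004,-1,0,0,28.8,-0.08,0.155,0.005,-1,0,0,38.4,-0.107,0.206,0.007,-1,0,0,48,-0.134,0.258,0.009,-1]
}}

```text
clock: 1.72
tool_pos: [361.3, 298.2, 239.9]
orientation: [-3.141, -0.001, 0.434]
force: [0.6, 1.1, -0.7]
grip_width: 0.508
```

>>> {"method": "send_rows", "body": {
  "deltas": [0,0,2.8,-0.008,0.05,0.018,-1,0,0,5.7,-0.016,0.101,0.036,-1,0,0,8.6,-0.023,0.152,0.054,-1,0,0,11.4,-0.031,0.202,0.072,-1,0,0,14.3,-0.039,0.252,0.09,-1]
}}

```text
clock: 2.35
tool_pos: [432.5, 53.2, 149.4]
orientation: [3.141, -0.001, 0.188]
force: [0.9, -0.4, 0.5]
grip_width: 0.007
```

```bash
python3 - <<'E'
from h import *
a=(432.5,53.2,150,.188)
plan(a,[(432.5,0,120,.19),(432.5,-56.5,85,.19),(432.5,-56.5,60,.19)])
E
```

```text
[0, 0, np.float64(-0.11)] [-0.0099, 0.0523, 0.03]
[0, 0, np.float64(-0.11)] [-0.0205, 0.1078, 0.065]
[0, 0, np.float64(-0.11)] [-0.0205, 0.1078, 0.09]
```

>>> {"method": "send_rows", "body": {
  "deltas": [0,0,0,-0.01,0.052,0.03,-1,0,0,0,-0.0205,0.108,0.065,-1,0,0,0,-0.0205,0.108,0.09,-1,0,0,0,-0.0205,0.108,0.09,-1,0,0,0,-0.0205,0.108,0.09,-1]
}}

```text
clock: 2.98
tool_pos: [432.8, -54.7, 60.5]
orientation: [3.141, -0.001, 0.19]
force: [0.8, -0.0, 0.7]
grip_width: 0.003
```

```bash
python3 - <<'E'
from h import *
im=ctrl.capture('side');cv2.imwrite('pics/s1.png',cv2.resize(im[200:350,300:500,::-1],None,fx=4,fy=4,interpolation=cv2.INTER_CUBIC))
print(ctrl.state()['tool_pos'],ctrl.state()['force'])
E
```

```text
[433.00086536 -54.54391872  60.7614985 ] [-0.18985284  0.66548837  0.46504331]
```

View pics/s1.png

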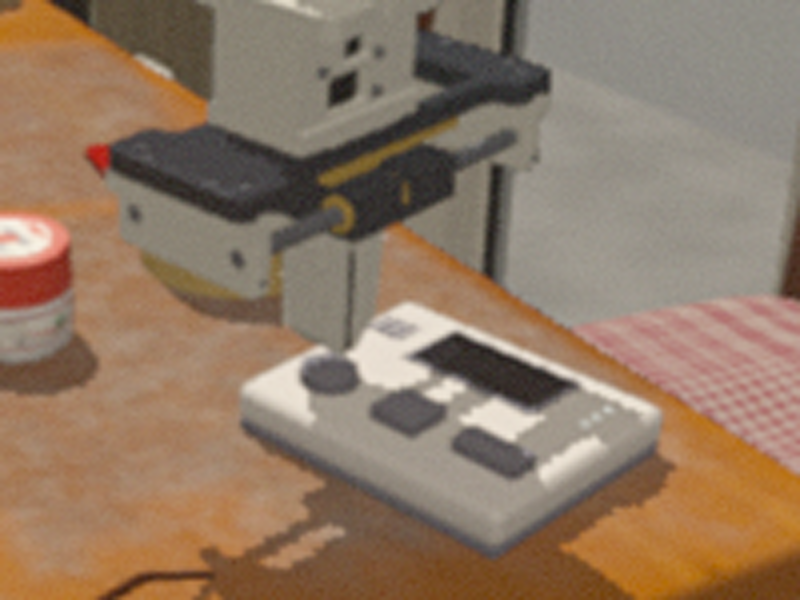

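The fingers stand over the round key (crop about 330,375). I press in steps.

>>> {"method": "send_rows", "body": {
  "deltas": [0,0,0,0,0.0015,0.004,-1,0,0,0,0,0.0015,0.008,-1,0,0,0,0,0.0015,0.011,-1,0,0,0,0,0.0015,0.014,-1,0,0,0,0,0.0015,0.014,-1]
}}

```text
clock: 3.65
tool_pos: [432.9, -56.3, 46.2]
orientation: [-3.142, -0.001, 0.19]
force: [-0.3, 3.2, 8.6]
grip_width: 0.006
```

```bash
python3 - <<'E'
from h import *
plan((432.5,-56.5,46,.19),[(432.5,-56.5,63,.19),(448,-138.5,63,.19)])
plan((448,-138.5,63,.19),[(440.5,-97.5,63,.19)])
print(ctrl.state()['force'])
E
```

```text
[0, 0, np.float64(0.0)] [0.0, 0.0, -0.017]
[0, 0, np.float64(0.0)] [-0.0003, 0.0835, -0.017]
[0, 0, np.float64(0.0)] [0.0004, -0.0417, -0.0]
[-0.26679344  3.18425747  8.63133697]
```

>>> {"method": "send_rows", "body": {
  "deltas": [0,0,0,0,0,-0.017,-1,0,0,0,0,0,-0.017,-1,0,0,0,0,0.042,-0.017,-1,0,0,0,0,0.0834,-0.017,-1,0,0,0,0,0.0834,-0.017,-1]
}}

```text
clock: 4.28
tool_pos: [448.7, -140.7, 62.0]
orientation: [3.141, -0.0, 0.187]
force: [0.2, 0.3, -0.6]
grip_width: 0.007
```

>>> {"method": "send_rows", "body": {
  "deltas": [0,0,0,0,0,0.004,-1,0,0,0,0,0,0.008,-1,0,0,0,0,0,0.012,-1,0,0,0,0,0,0.016,-1,0,0,0,0,0,0.016,-1]
}}

```text
clock: 4.9
tool_pos: [448.0, -137.6, 46.5]
orientation: [-3.141, 0.001, 0.19]
force: [-1.8, 3.4, 3.7]
grip_width: 0.005
```

>>> {"method": "send_rows", "body": {
  "deltas": [0,0,0,0,0,0.0008,-1,0,0,0,0,0,0.0015,-1,0,0,0,0,0,0.0015,-1,0,0,0,0,0,0.0015,-1,0,0,0,0,0,0.0015,-1]
}}

```text
clock: 5.52
tool_pos: [448.1, -137.8, 46.0]
orientation: [-3.141, -0.0, 0.19]
force: [-3.3, 5.5, 13.7]
grip_width: 0.007
```

```bash
python3 - <<'E'
from h import *
im=ctrl.capture('side');cv2.imwrite('pics/s2.png',cv2.resize(im[200:350,300:500,::-1],None,fx=4,fy=4,interpolation=cv2.INTER_CUBIC))
print(ctrl.state()['tool_pos'],ctrl.state()['force'])
E
```

```text
[ 448.07276102 -137.84103937   46.02209876] [-3.59039491  5.95331232 13.74933033]
```

View pics/s2.png

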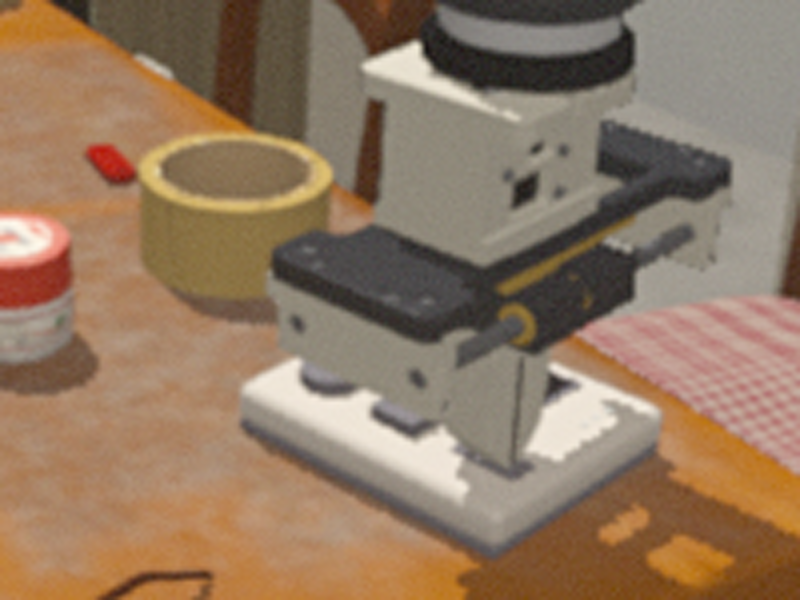

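The bar key (crop about 495,460) is bottomed at 13.7 N, and the round and square keys are up. I lift and go to the square key.

>>> {"method": "send_rows", "body": {
  "deltas": [0,0,0,0,0,-0.017,-1,0,0,0,0,0,-0.017,-1,0,0,0,0,-0.021,-0.017,-1,0,0,0,0,-0.042,-0.017,-1,0,0,0,0,-0.042,-0.017,-1]
}}

```text
clock: 6.2
tool_pos: [439.2, -95.2, 61.5]
orientation: [-3.14, 0.002, 0.192]
force: [-0.2, -0.2, 0.7]
grip_width: 0.007
```

>>> {"method": "send_rows", "body": {
  "deltas": [0,0,0,0,0,0.005,-1,0,0,0,0,0,0.01,-1,0,0,0,0,0,0.014,-1,0,0,0,0,0,0.0165,-1,0,0,0,0,0,0.0165,-1]
}}

```text
clock: 6.82
tool_pos: [440.4, -97.4, 46.2]
orientation: [3.141, -0.0, 0.189]
force: [-2.8, 0.1, 8.0]
grip_width: 0.004
```

```bash
python3 - <<'E'
from h import *
print(ctrl.state()['force'])
a=(440.5,-97.5,45.5,.19)
plan(a,[(440.5,-97.5,100,.19),(450,-80,150,.15),(460,-30,160,.08),(470,25,160,0),(480,80,160,-.1)])
b=(480,80,160,-.1)
plan(b,[(485,130,160,-.2),(495,180,150,-.2),(501.5,225,110,-.2)])
E
```

```text
[-2.78444502  0.05366399  8.03082754]
[0, 0, np.float64(0.0)] [0.0, 0.0, -0.0545]
[0, 0, np.float64(2.29)] [0.0126, -0.0154, -0.1045]
[0, 0, np.float64(6.3)] [0.0319, -0.0626, -0.1145]
[0, 0, np.float64(10.89)] [0.0521, -0.1147, -0.1145]
[0, 0, np.float64(16.62)] [0.0723, -0.1668, -0.1145]
[0, 0, np.float64(5.73)] [-0.0, -0.0502, -0.0]
[0, 0, np.float64(5.73)] [0.0049, -0.101, 0.01]
[0, 0, np.float64(5.73)] [0.0069, -0.1464, 0.05]
```

>>> {"method": "send_rows", "body": {
  "deltas": [0,0,0,0,0,-0.0545,-1,0,0,2.3,0.0125,-0.0155,-0.1045,-1,0,0,6.3,0.032,-0.0625,-0.1145,0.2,0,0,10.9,0.052,-0.115,-0.1145,0.2,0,0,16.6,0.0725,-0.167,-0.1145,0.2]
}}

```text
clock: 7.45
tool_pos: [480.3, 81.9, 160.4]
orientation: [-3.142, -0.001, -0.104]
force: [0.8, -1.0, 0.2]
grip_width: 0.278
```

>>> {"method": "send_rows", "body": {
  "deltas": [0,0,5.7,0,-0.05,0,0.2,0,0,5.7,0.005,-0.101,0.01,0.2,0,0,5.7,0.007,-0.1465,0.05,0.2,0,0,5.7,0.007,-0.1465,0.05,0.2,0,0,5.7,0.007,-0.1465,0.05,0.2]
}}

```text
clock: 8.07
tool_pos: [501.6, 225.2, 110.1]
orientation: [3.141, 0.0, -0.199]
force: [-0.4, -0.7, 0.2]
grip_width: 0.598
```

```bash
python3 - <<'E'
from h import *
for n in('side','top'):
    im=ctrl.capture(n);cv2.imwrite(f'pics/{n}3.png',im[:,:,::-1])
s=ctrl.state();print(s['tool_pos'],s['orientation'],s['force'],s['grip_width'])
a=cv2.resize(cv2.imread('pics/side3.png')[190:330,260:470],None,fx=3.8,fy=3.8,interpolation=cv2.INTER_CUBIC);cv2.imwrite('pics/side3c.png',a)
E
```

```text
[502.25259241 224.68103306 111.13770988] [-3.14097934e+00 -1.40633474e-03 -2.00823142e-01] [ 0.82918751  0.83720473 -0.01047497] 0.6034002180059704
```

View pics/side3c.png

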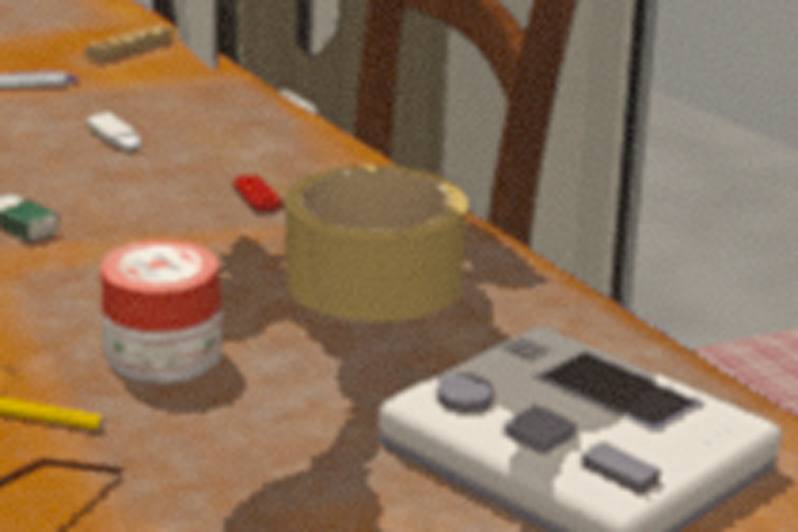

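View pics/top3.png

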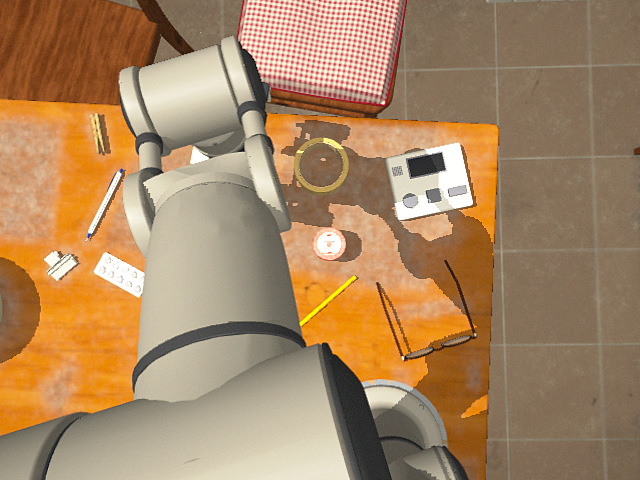

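View pics/side3.png

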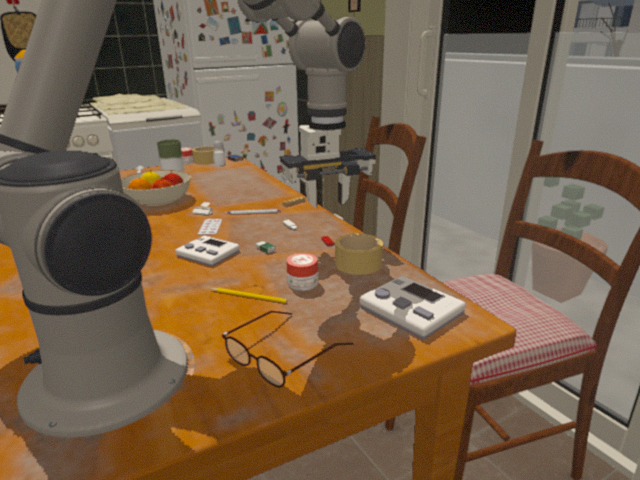

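The gripper is over the tag at (327,240) in the side view. All keys are up and the bystanders have not moved. I lower it partway.

>>> {"method": "send_rows", "body": {
  "deltas": [0,0,0,0,0,0.03,0.2,0,0,0,0,0,0.06,0.2,0,0,0,0,0,0.07,0.2,0,0,0,0,0,0.075,0.2,0,0,0,0,0,0.075,0.2]
}}

```text
clock: 8.8
tool_pos: [502.3, 225.5, 36.1]
orientation: [-3.141, -0.001, -0.2]
force: [0.3, -0.0, 0.6]
grip_width: 0.599
```

```bash
python3 - <<'E'
from h import *
im=ctrl.capture('side')
s=ctrl.state();print(s['tool_pos'],s['orientation'],s['force'],s['grip_width'])
cv2.imwrite('pics/s4.png',cv2.resize(im[180:280,270:400,::-1],None,fx=6,fy=6,interpolation=cv2.INTER_CUBIC))
E
```

```text
[502.34610758 225.61480236  36.20698331] [-3.14067967e+00 -1.54326515e-03 -1.99881314e-01] [0.17303182 0.08765972 0.49476744] 0.5980679456546711
```

View pics/s4.png

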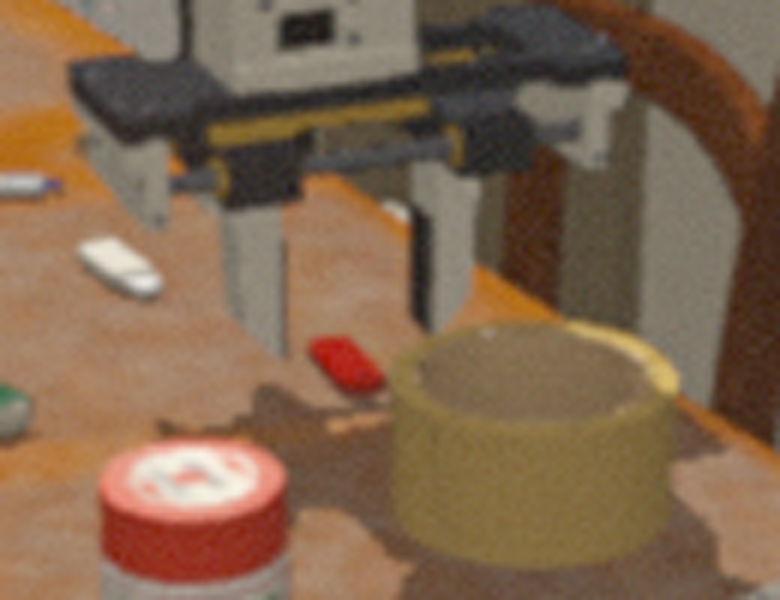

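The tag (crop 345,365) sits between the fingers. I go down and close.

>>> {"method": "send_rows", "body": {
  "deltas": [0,0,0,0,0,0.006,0.2,0,0,0,0,0,0.0125,0.2,0,0,0,0,0,0.0125,0.2,0,0,0,0,0,0.0125,-1,0,0,0,0,0,0.0125,-1]
}}

```text
clock: 9.48
tool_pos: [501.6, 225.6, 22.6]
orientation: [3.142, 0.0, -0.199]
force: [-0.4, 0.1, -0.5]
grip_width: 0.43
```

>>> {"method": "send_rows", "body": {
  "deltas": [0,0,0,0,0,0,-1,0,0,0,0,0,0,-1,0,0,0,0,0,0,-1,0,0,0,0,0,0,-1,0,0,0,0,0,0,-1]
}}

```text
clock: 10.1
tool_pos: [501.7, 225.6, 22.7]
orientation: [-3.142, -0.0, -0.2]
force: [0.6, -0.1, -0.5]
grip_width: 0.202
```

>>> {"method": "send_rows", "body": {
  "deltas": [0,0,0,0,0,-0.01,-1,0,0,0,0,0,-0.03,-1,0,0,0,0,0,-0.055,-1,0,0,0,0,0,-0.075,-1,0,0,0,0,0,-0.08,-1]
}}

```text
clock: 10.72
tool_pos: [502.5, 225.8, 104.6]
orientation: [-3.14, -0.003, -0.2]
force: [-0.8, 0.3, -0.0]
grip_width: 0.203
```

```bash
python3 - <<'E'
from h import *
im=ctrl.capture('side')
s=ctrl.state();print(s['tool_pos'],s['orientation'],s['force'],s['grip_width'])
cv2.imwrite('pics/s5.png',cv2.resize(im[140:270,270:400,::-1],None,fx=4.6,fy=4.6,interpolation=cv2.INTER_CUBIC))
a=(501.7,225.6,102.7,-.2);b=(493,97,110,-.05);c=(493,0,110,.1);d=(495.4,-87,100,.19)
A,B,C,D=map(np.array,(a,b,c,d))
plan(a,[A+(B-A)*k/5 for k in range(1,6)])
plan(b,[B+(C-B)*k/5 for k in range(1,6)])
plan(c,[C+(D-C)*k/5 for k in range(1,6)])
E
```

```text
[502.26287434 225.78104561 104.26278417] [-3.14027634e+00 -2.27798737e-03 -1.99600311e-01] [-0.41899453 -0.02193138 -0.543514  ] 0.20194179188656208
[0, 0, np.float64(-1.72)] [0.0034, 0.0256, -0.0015]
[0, 0, np.float64(-3.44)] [0.0068, 0.0511, -0.0029]
[0, 0, np.float64(-5.16)] [0.0102, 0.0767, -0.0044]
[0, 0, np.float64(-6.88)] [0.0136, 0.1022, -0.0058]
[0, 0, np.float64(-8.59)] [0.017, 0.1278, -0.0073]
[0, 0, np.float64(-1.72)] [0.001, 0.0194, 0.0]
[0, 0, np.float64(-3.44)] [0.0019, 0.0388, 0.0]
[0, 0, np.float64(-5.16)] [0.0029, 0.0581, 0.0]
[0, 0, np.float64(-6.88)] [0.0039, 0.0775, 0.0]
[0, 0, np.float64(-8.59)] [0.0048, 0.0969, 0.0]
[0, 0, np.float64(-1.03)] [-0.0013, 0.0174, 0.002]
[0, 0, np.float64(-2.06)] [-0.0025, 0.0347, 0.004]
[0, 0, np.float64(-3.09)] [-0.0038, 0.0521, 0.006]
[0, 0, np.float64(-4.13)] [-0.005, 0.0694, 0.008]
[0, 0, np.float64(-5.16)] [-0.0063, 0.0868, 0.01]
```

View pics/s5.png

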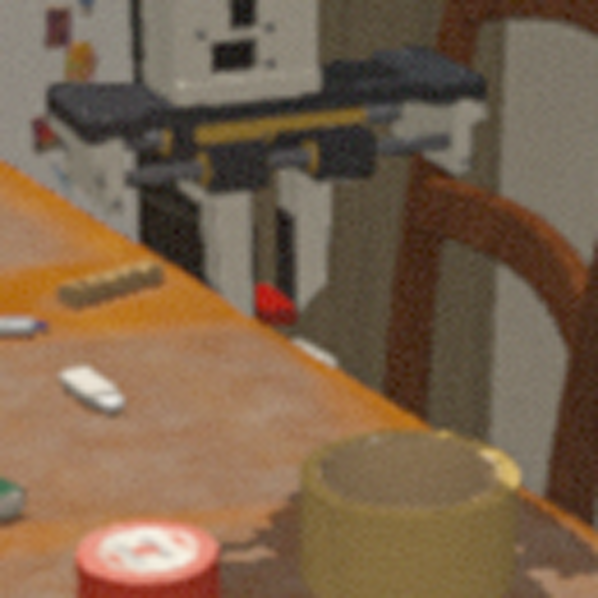

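The tag (crop 275,302) is held level between the fingertips. I carry it over the tape roll.

>>> {"method": "send_rows", "body": {
  "deltas": [0,0,-1.7,0.0035,0.0255,-0.0015,-1,0,0,-3.4,0.007,0.051,-0.003,-1,0,0,-5.2,0.01,0.0765,-0.0045,-1,0,0,-6.9,0.0135,0.102,-0.006,-1,0,0,-8.6,0.017,0.128,-0.007,-1]
}}

```text
clock: 11.4
tool_pos: [492.4, 95.9, 109.1]
orientation: [3.142, 0.001, -0.048]
force: [0.0, -0.2, -0.6]
grip_width: 0.198
```

>>> {"method": "send_rows", "body": {
  "deltas": [0,0,-1.7,0.001,0.0195,0,-1,0,0,-3.4,0.002,0.039,0,-1,0,0,-5.2,0.003,0.058,0,-1,0,0,-6.9,0.004,0.0775,0,-1,0,0,-8.6,0.005,0.097,0,-1]
}}

```text
clock: 12.02
tool_pos: [492.7, -0.9, 109.0]
orientation: [-3.141, 0.001, 0.102]
force: [0.4, 0.4, -0.4]
grip_width: 0.201
```

>>> {"method": "send_rows", "body": {
  "deltas": [0,0,-1,-0.0015,0.0175,0.002,-1,0,0,-2,-0.0025,0.0345,0.004,-1,0,0,-3.1,-0.004,0.052,0.006,-1,0,0,-4.2,-0.005,0.0695,0.008,-1,0,0,-5.2,-0.0065,0.087,0.01,-1]
}}

```text
clock: 12.65
tool_pos: [495.0, -88.0, 98.9]
orientation: [-3.141, 0.001, 0.192]
force: [0.3, 0.1, -0.7]
grip_width: 0.198
```

```bash
python3 - <<'E'
from h import *
s=ctrl.state();print(s['tool_pos'],s['orientation'],s['force'],s['grip_width'])
im=ctrl.capture('side')
cv2.imwrite('pics/s6.png',cv2.resize(im[190:340,320:480,::-1],None,fx=4,fy=4,interpolation=cv2.INTER_CUBIC))
E
```

```text
[494.95667613 -88.00610402  98.88956124] [-3.14076734e+00  1.19383921e-03  1.91934184e-01] [ 0.26027481  0.082691   -0.705381  ] 0.19829963271697978
```

View pics/s6.png

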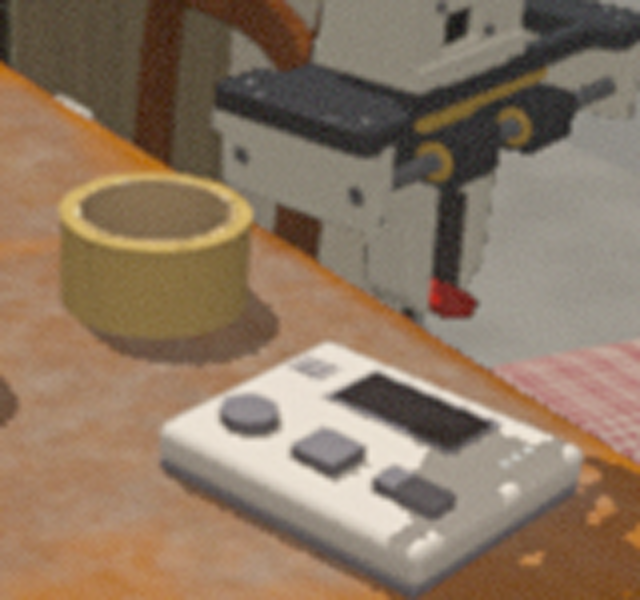

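>>> {"method": "send_rows", "body": {
  "deltas": [0,0,0,0.0005,-0.0005,0.012,-1,0,0,0,0.0005,-0.001,0.024,-1,0,0,0,0.0005,-0.001,0.034,-1,0,0,0,0.0005,-0.001,0.04,-1,0,0,0,0.0005,-0.001,0.04,-1]
}}

```text
clock: 13.32
tool_pos: [495.5, -86.2, 59.2]
orientation: [-3.141, 0.001, 0.192]
force: [0.3, 0.7, 0.3]
grip_width: 0.204
```

>>> {"method": "send_rows", "body": {
  "deltas": [0,0,0,0,0,0,-1,0,0,0,0,0,0,-1,0,0,0,0,0,0,-1,0,0,0,0,0,0,-1,0,0,0,0,0,0,-1]
}}

```text
clock: 13.95
tool_pos: [495.7, -86.5, 59.8]
orientation: [-3.142, -0.0, 0.191]
force: [-0.8, 0.4, -0.4]
grip_width: 0.199
```

```bash
python3 - <<'E'
from h import *
s=ctrl.state();print(s['tool_pos'],s['orientation'],s['force'],s['grip_width'],abs(s['qd']).max())
im=ctrl.capture('side');cv2.imwrite('pics/s7f.png',im[:,:,::-1])
cv2.imwrite('pics/s7.png',cv2.resize(im[220:340,340:480,::-1],None,fx=5,fy=5,interpolation=cv2.INTER_CUBIC))
b=im[:,:,::-1].copy();hsv=cv2.cvtColor(b,cv2.COLOR_BGR2HSV)
# predicted tag outline at nominal pose (underside z=35)
y=.19;R=np.array([[np.cos(y),-np.sin(y)],[np.sin(y),np.cos(y)]])
for e in(24,-24):
    p=np.array([495.4,-87])+R@[0,e];print('end',e,proj('side',[[*p,38]])[0].round(1))
m=(((hsv[...,0]<8)|(hsv[...,0]>172))&(hsv[...,1]>150)&(hsv[...,2]>60));m[:250]=0;m[330:]=0;m[:,:400]=0;m[:,450:]=0
ys,xs=np.nonzero(m);print('red cols',xs.min(),xs.max(),ys.min(),ys.max())
im=ctrl.capture('top');cv2.imwrite('pics/t7.png',im[:,:,::-1])
E
```

```text
[495.74034937 -86.54939817  59.77699288] [-3.14158605e+00 -1.57662718e-04  1.91368366e-01] [-0.84964841  0.39365268 -0.44212414] 0.19864496424361736 0.0013457869631413701
end 24 [411.  279.3]
end -24 [434.4 289.3]
red cols 425 435 281 290
```

View pics/s7.png

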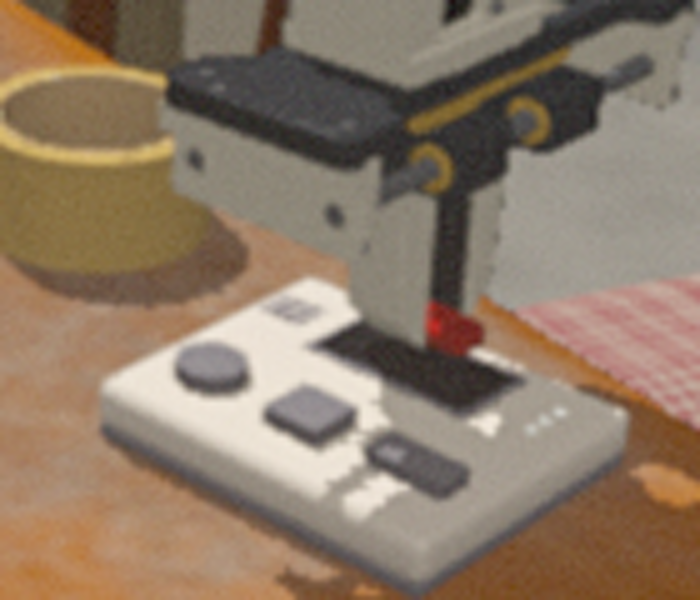

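View pics/t7.png

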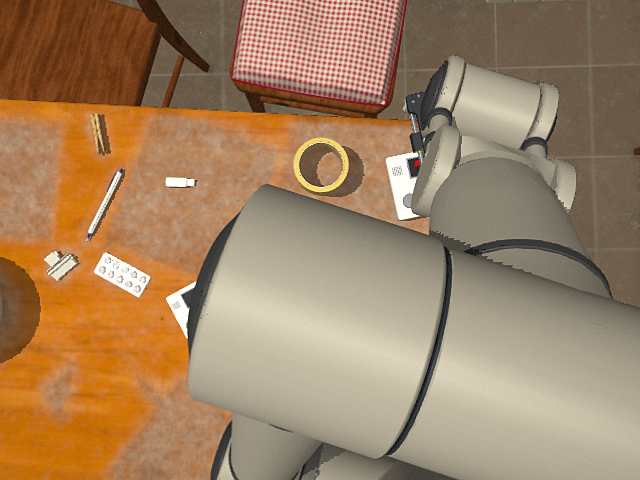

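The visible tag end matches the prediction (column 435 against 434). The underside is about 13 mm above the window, so I trim 2.5 mm.

>>> {"method": "send_rows", "body": {
  "deltas": [0,0,0,0,0,0.001,-1,0,0,0,0,0,0.0025,-1,0,0,0,0,0,0.0025,-1,0,0,0,0,0,0.0025,-1,0,0,0,0,0,0.0025,-1]
}}

```text
clock: 14.68
tool_pos: [495.7, -86.5, 57.2]
orientation: [-3.141, -0.0, 0.191]
force: [0.9, 0.3, -0.3]
grip_width: 0.201
```

>>> {"method": "send_rows", "body": {
  "deltas": [0,0,0,0,0,0,-1,0,0,0,0,0,0,-1,0,0,0,0,0,0,-1,0,0,0,0,0,0,-1,0,0,0,0,0,0,-1]
}}

```text
clock: 15.3
tool_pos: [495.7, -86.5, 57.2]
orientation: [-3.141, -0.0, 0.191]
force: [0.4, 0.2, -0.4]
grip_width: 0.201
```

```bash
python3 - <<'E'
from h import *
s=ctrl.state();print(s['clock'],s['tool_pos'],s['orientation'],s['force'],s['grip_width'])
print(ctrl.hand_in())
E
```

```text
15.3 [495.72230543 -86.49719416  57.18717137] [-3.14148623e+00 -3.18494074e-05  1.91410963e-01] [ 0.40737418  0.16515499 -0.44882187] 0.200715210720657
the job is handed in; nothing more can be done
None
```

I pressed the three keys in order, then carried the red tag level over the tape roll. It is now held over the reader window, and I handed the job in at 15.3 s. No verdict was reported.

- **Key presses:** the round, bar and square keys each bottomed, with final forces of 8.6, 13.7 and 8.0 N. The bar key read only 3.7 N on its first push, so I pushed it 1.5 mm further in the same press.
- **Carry:** the tag's underside was about 86 mm up as it crossed the tape roll's centre.
- **Final pose:**
  - The tool is about 0.6 mm from the measured window middle.
  - It is turned 0.191 rad, against about 0.19 rad for the unit, with no tilt.
  - The tag's underside is about 10–11 mm above the window, worked out from tool heights.
- **Grip:** the opening is 18.5 mm, which fits the 19 mm tag. There is no outside force on the tool.
- **Pictures:** the last side picture, taken just before a final 2.5 mm lowering, showed the tag level and clear of the unit with the keys up. The tape roll and memory stick were in place in the last top view. The jar and eraser were hidden there by the arm, and were last seen in place in earlier side pictures.
- **Disagreements:** the networks missed the round key from above and the tag from the side. The key positions came from my own measurement of the picture and agreed with the case outline to about 2 mm.

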